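# Lock a connecting rod in its measuring fixture

## Task

The connecting rod lies loose in its measuring fixture: clamp it by pressing the red handle of that fixture's toggle clamp all the way down, past its dead point, so that it locks and the spindle holds the rod, then let go. Keep the rod on its locating pins, and leave the blue-handled clamp of the empty fixture open.

Things in the scene. Friction and masses are not known exactly. Their poses are not given: they have to be found in the camera images.
- red_handle (a joint): Red handle of the hold-down toggle clamp to lock. 0: open, rising 0.90 rad above level; grows as it is pressed down (slope = 0.90 - value); dead point 0.82; 0.93: stop, level, locked. Its spindle, beyond the hinge, meets the rod at 0.57; from there up to 8 N at mid-grip. Let go before the dead point it springs back or sticks; well past it, it snaps to the stop. Friction holds it open.
- red_grip (a point): Middle of the red plastic grip, a bar 90 x 24 x 16 mm (x, y, z). Its frame turns with the handle: x along the handle towards hinge and rod, y along the hinge axis (level), z out of the upper face. Hinge: 95 mm from here along +x, 81 mm above the table. This point is about 155 mm above the table when open, 78 mm locked, with empty space beneath. The open arm beyond the hinge rises to 150 mm.
- rod_middle (a point): Middle of the shank, half-way up, of the grey-brown steel connecting rod to clamp: 155 mm long (along y, brass-bushed small eye at +y), 22 mm high. It lies loose on a fixed 175 x 200 x 25 mm aluminium plate, eyes over two pins 12 mm high with 2.5 mm play; this point is 36 mm above the table. A darker rod on a rubber mat is not meant.
- blue_handle (a joint): Blue handle of the identical toggle clamp on the other, empty fixture, 0.25 to 0.65 m to one side; values as for the red one. It stands open and is to stay open.
There are look-alikes about, which are no part of the job. What is shaped like the part that bears rod_middle but orange is not meant.

How it is judged:
By the outcome, as a careful person would: the job done as asked, in the order asked, and still so for the second after the job is handed in, with the robot touching nothing.
It also fails if it takes over 24 s, if anything falls off the work surface, if the arm or the gripper's body presses on something with over 40 N, if the wrist force passes 120 N, or if a joint passes its speed limit or range.

## Robot

A 6-joint arm with a two-finger parallel gripper is mounted at the origin on the work surface. World frame = base frame: x ahead of the robot, y to its left, z up, the work surface at z = 0. Lengths are in m, angles in rad, forces in N, time in s.
With the tool pointing down it reaches from about 0.275 to 0.975 m from the base axis. Payload 8.4 kg.
Tool frame: the origin (TCP) lies between the finger pads; the fingertips stand 25 mm ahead of it and the grasp point (between the pads) lies 6 mm ahead of it; z points along the fingers, y is the direction in which the jaws open and shut (so a half turn about z gives the same grasp; the last joint's range is limited). The gripper opens to 92 mm and grips with 3 to 60 N. Pads are 20 mm wide; open, the fingers measure 128 mm over their backs; the gripper's body (75 mm by 189 mm) begins 69 mm behind the grasp point.
Start: joints at [-1.218, 0.353, 1.633, -0, 1.155, -0.002], TCP at [0.217, -0.586, 0.207] pointing down, gripper open.
Joint ranges: [-2.63, 2.63], [-0.92, 2.1], [0.06, 2.66], [-1.3, 4.44], [0, 2.69], [-3.02, 3.02]. Speed limits (rad/s): [2.22, 2.22, 2.79, 3.14, 3.14, 3.14].

## Interface

Orientations are given as a unit quaternion [x, y, z, w].
In Python, from workcell import ctrl gives the robot as it stands. The module is installed in compiled form; this text tells all that it offers.
- The arm moves only by the tool arm_command, never from a script. Its arguments are lists of equal length, an entry for each row: "slide": the shift along the world's x, y, z in m, a list of three; "rotation": the turn, a rotation vector about the world's x, y, z in rad, a list of three. In form: {"slide": [[dx, dy, dz], ...], "rotation": [[rx, ry, rz], ...]}. A call has 1 to 12 rows; each row shifts and turns the commanded pose from where the row before left it; what a row does not reach is not made up. A row lasts 1/12 s, in which the tool goes at most 41.7 mm and 7.16 degrees, less where a joint would pass 70% of its speed; a pose out of reach is approached as far as the arm can. A call is refused whole if a number of a shift passes 0.0417 or a number of a turn 0.125, either way. A call with a gripper value outside its range is refused whole. "gripper" is the opening, from -1 (shut) to 1 (fully open), set as the call begins (left out, the last holds). The fingers move at their own pace and stop on an object; the grip force is fixed at half the most. Time passes only in rows, so rows that do not move let the fingers close. It gives the time, the measured TCP pose, the force and the opening at its end, in the units of the state.
- ctrl.state(): the state, without advancing time (a new reading comes with each control period).
- ctrl.read_camera(name): name is "scene" or "top" or "wrist"; returns a dict with "frame" (384x512x3 uint8, red, green, blue), "fx", "fy", "cx", "cy" (pixels), "extrinsics" (4x4, takes a point from world to camera coordinates). Camera axes: x right, y up, looking along -z (the intrinsics and any distortion apply to the point x, -y, -z); pixel columns grow to the right and rows downward; lengths in m; the calibration is good to about 2 mm. A picture is of the moment at which its call begins. There is no depth.
- ctrl.job_done(): hands the job in, once; it reports no verdict.
The state is a dict: "time": time; "q": joint angles; "joint_vel": joint speeds; "effort": joint torques, N m; "eef_pos": TCP position; "eef_rot": TCP orientation; "ft_force": force on the tool from outside, world axes, zero at the start; "ft_torque": the same for the moment, N m; "opening": finger opening in m.
Only numpy, scipy, OpenCV 4.12 (cv2) and the standard library are available. Lean on these libraries where they do the work, as an engineer would, in place of code of your own. Each camera call takes 0.05 s, during which the arm holds its last target. There are 200 camera calls.

## Working session

There is one attempt and no reset: what is moved stays moved. The work goes in short steps, Python scripts to look and compute and a tool call to move; the robot and the scene stay as the last step left them, time stands still between calls to the robot, and variables do not carry over. Pictures are saved under pics/ and viewed, about 8 in all and at most 12, crops included, and the job is handed in when it is done.

Besides the shell and the picture viewer there is one more tool, called after ">>>" by a JSON object that holds its "fn" and its "kwargs". arm_command: Moves the arm, as the interface text tells. Its arguments: {"type":"object","properties":{"slide":{"type":"array","items":{"type":"array","items":{"type":"number"}}},"rotation":{"type":"array","items":{"type":"array","items":{"type":"number"}}},"gripper":{"type":"number"}},"required":["slide","rotation"]}

```bash
mkdir -p pics
cat > h.py <<'E'
import numpy as np, cv2
from workcell import ctrl
def ray(c,u,v):
    E=np.array(c["extrinsics"]);R=E[:3,:3];o=-R.T@E[:3,3]
    d=R.T@np.array([(u-c["cx"])/c["fx"],-(v-c["cy"])/c["fy"],-1.]);return o,d/np.linalg.norm(d)
def onz(c,u,v,z):
    o,d=ray(c,u,v);return o+d*(z-o[2])/d[2]
def tri(c1,p1,c2,p2):
    A=np.zeros((3,3));b=np.zeros(3);L=[ray(c1,*p1),ray(c2,*p2)]
    for o,d in L:
        M=np.eye(3)-np.outer(d,d);A+=M;b+=M@o
    x=np.linalg.solve(A,b);return x,[float(np.linalg.norm((np.eye(3)-np.outer(d,d))@(x-o))) for o,d in L]
def proj(c,p):
    q=np.array(c["extrinsics"])@np.append(p,1);return c["cx"]+c["fx"]*q[0]/-q[2],c["cy"]-c["fy"]*q[1]/-q[2]
E
python3 - <<'E'
from h import *
import pickle
s=ctrl.state();print(s)
C={n:ctrl.read_camera(n) for n in("scene","top")}
pickle.dump(C,open("c0.pkl","wb"))
for n,c in C.items():
    print(n,[k for k in c],c["fx"],c["cx"],ray(c,256,192)); cv2.imwrite(f"pics/{n}0.png",cv2.resize(c["frame"][...,::-1],(768,576)))
E
```

```text
{'time': 0.0, 'q': array([-1.21838636e+00,  3.53636204e-01,  1.63413798e+00,  1.31037180e-05,
        1.15519524e+00, -2.40767166e-03]), 'joint_vel': array([-0.00200134, -0.00138947,  0.00087552, -0.00053695, -0.0002939 ,
        0.00015219]), 'effort': array([ 1.25231486e-05, -5.93849695e+01, -3.34214008e+01,  6.97274250e-02,
        2.33483606e-02, -8.28607676e-05]), 'eef_pos': array([ 0.21696101, -0.58559097,  0.20656952]), 'eef_rot': array([ 9.84304522e-01,  1.76477010e-01, -1.13952742e-04, -6.78910259e-04]), 'ft_force': array([-0.87185115, -0.07471695, -0.51779974]), 'ft_torque': array([-0.00911646, -0.00856018,  0.02106378]), 'opening': 0.09181283332999689}
scene ['frame', 'fx', 'fy', 'cx', 'cy', 'extrinsics'] 394.2483891845563 255.2968437342094 (array([1.06884334, 0.10517683, 0.76904858]), array([-0.64977909, -0.10530485, -0.75279348]))
top ['frame', 'fx', 'fy', 'cx', 'cy', 'extrinsics'] 349.48868707846964 253.80934563649853 (array([0.41530735, 0.00895999, 1.13147473]), array([ 0.09844094, -0.03323031, -0.99458792]))
```

View pics/scene0.png

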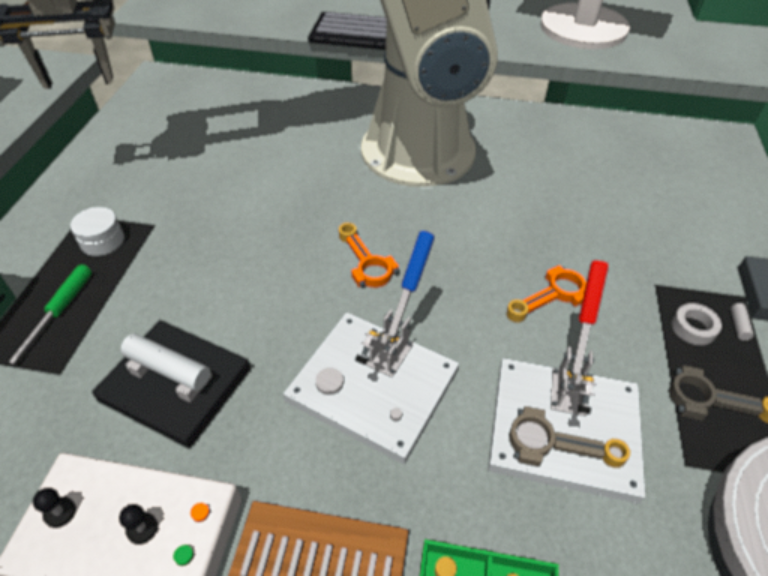

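View pics/top0.png

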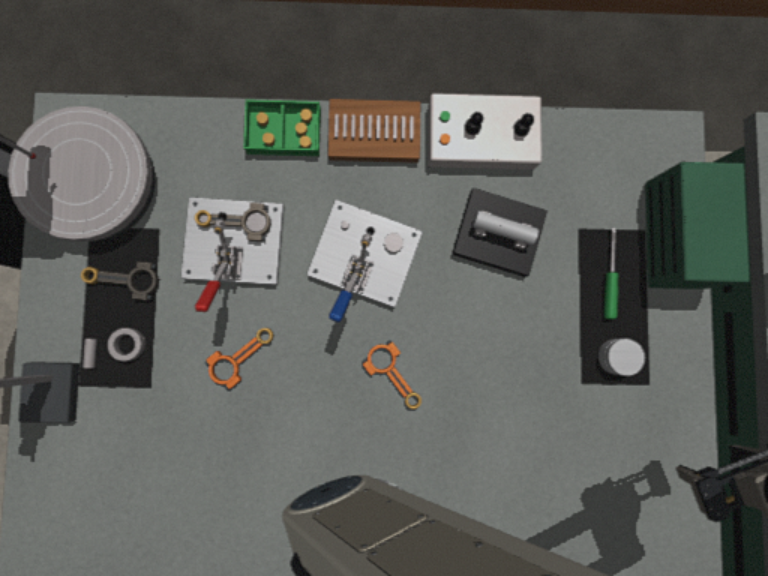

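Candidates in the 768-wide pictures:
- **Handles:** red in scene at (594,292), top at (207,295). Blue in scene at (418,262), top at (341,303); this one stays open.
- **Rods:** grey-brown on the plate in scene at (570,440), top at (232,220), which is the one meant. The dark rod on the mat at scene (720,395) and the two orange rods at scene (370,260) and (550,290) are not meant.

Next I triangulate the red grip.

```bash
cat > m.py <<'E'
from h import *
def blob(c,col="red"):
    h=cv2.cvtColor(c["frame"],cv2.COLOR_RGB2HSV);H,S,V=cv2.split(h)
    m=((((H<6)|(H>172)) if col=="red" else ((H>105)&(H<125)))&(S>150)&(V>60)).astype(np.uint8)
    n,l,st,ce=cv2.connectedComponentsWithStats(m)
    k=1+np.argmax(st[1:,4]);m=(l==k).astype(np.uint8)
    p=np.argwhere(m)[:,::-1].astype(float);ctr=p.mean(0);d=np.linalg.svd(p-ctr,full_matrices=False)[2][0]
    t=(p-ctr)@d;a,b=np.percentile(t,[1,99]);return ctr,ctr+a*d,ctr+b*d,st[k]
E
python3 - <<'E'
from m import *
import pickle
C=pickle.load(open("c0.pkl","rb"));s,t=C["scene"],C["top"]
for col in("red","blue"):
    bs,bt=blob(s,col),blob(t,col);print(col,bs,bt)
    print("ctr",tri(s,bs[0],t,bt[0]))
    for i in(1,2):
        for j in(1,2): print(i,j,tri(s,bs[i],t,bt[j]))
# rod rough: eyes
for nm,c,pts in(("scene",s,[(533,433),(617,453)]),("top",t,[(257,221),(204,218)])):
    for u,v in pts: print(nm,onz(c,u/1.5,v/1.5,.04))
im=cv2.resize(s["frame"][155:345,310:450,::-1],None,fx=4,fy=4,interpolation=cv2.INTER_CUBIC)[:600];
im2=cv2.resize(t["frame"][125:215,115:195,::-1],None,fx=4,fy=4,interpolation=cv2.INTER_CUBIC)
im2=cv2.copyMakeBorder(im2,0,im.shape[0]-im2.shape[0],0,0,cv2.BORDER_CONSTANT)
cv2.imwrite("pics/crop.png",np.hstack([im,im2])[:, :800])
E
```

```text
red (array([395.23144105, 194.33624454]), array([399.78775856, 174.45717739]), array([390.68052387, 214.19175022]), array([386, 174,  19,  42, 458], dtype=int32)) (array([138.01257862, 196.96855346]), array([143.25046762, 187.81888569]), array([132.74136271, 206.17643744]), array([131, 188,  16,  19, 159], dtype=int32))
ctr (array([0.4917099 , 0.30373037, 0.15530884]), [0.00023465208057198129, 0.0002346520805720008])
1 1 (array([0.51060472, 0.28009884, 0.22907504]), [0.010295792595456528, 0.010295792595456599])
1 2 (array([0.46418871, 0.30633903, 0.18705958]), [0.0008695559644319124, 0.0008695559644317943])
2 1 (array([0.52081321, 0.30034704, 0.12444878]), [0.000727510957926262, 0.000727510957926166])
2 2 (array([0.47028868, 0.33115607, 0.06923103]), [0.012693330223063523, 0.012693330223063539])
blue (array([278.0817942 , 173.34564644]), array([284.41466104, 155.13468332]), array([271.64892532, 191.84417813]), array([268, 154,  21,  40, 379], dtype=int32)) (array([226.69536424, 203.62251656]), array([230.96505892, 194.48367542]), array([222.62880142, 212.32657488]), array([220, 194,  14,  20, 151], dtype=int32))
ctr (array([0.4777596 , 0.0572684 , 0.15561479]), [0.00042953467679582844, 0.00042953467679580687])
1 1 (array([0.49599441, 0.05578635, 0.22705381]), [0.01220547840192521, 0.012205478401925233])
1 2 (array([0.45207172, 0.06583531, 0.18715002]), [0.0006785597305197054, 0.0006785597305196534])
2 1 (array([0.50626072, 0.047974  , 0.12504336]), [0.00044267876926829084, 0.0004426787692682819])
2 2 (array([0.45875386, 0.05860357, 0.07430485]), [0.014952048265011956, 0.014952048265011952])
scene [0.65859373 0.24686658 0.04      ]
scene [0.66766812 0.35685194 0.04      ]
top [0.65968181 0.24185392 0.04      ]
top [0.66352259 0.35250217 0.04      ]
```

View pics/crop.png

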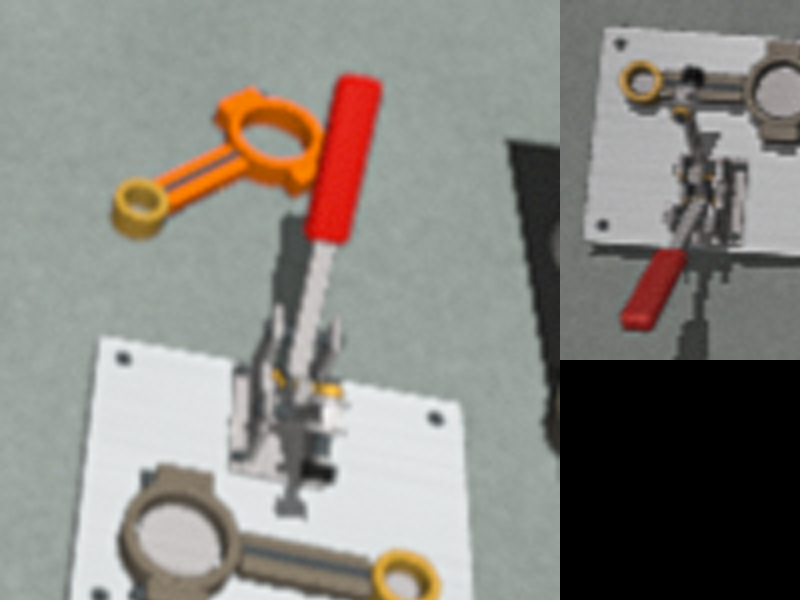

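The red grip's middle triangulates to (0.492, 0.304, 0.155). The ray gap is 0.2 mm and the height matches the text. The handle runs along x with a yaw of about -0.08. The crop confirms that the red clamp belongs to the plate with the grey-brown rod. I'll move above it with the fingers shut.

>>> {"fn": "arm_command", "kwargs": {"slide": [[0.012,0.038,0.006],[0.012,0.038,0.006],[0.012,0.038,0.006],[0.012,0.038,0.006],[0.012,0.038,0.006],[0.012,0.038,0.006],[0.012,0.038,0.006],[0.012,0.038,0.006],[0.012,0.038,0.006],[0.012,0.038,0.006],[0.012,0.038,0.006],[0.012,0.038,0.006]], "rotation": [[0,0,-0.035],[0,0,-0.035],[0,0,-0.035],[0,0,-0.035],[0,0,-0.035],[0,0,-0.035],[0,0,-0.035],[0,0,-0.035],[0,0,-0.035],[0,0,-0.035],[0,0,-0.035],[0,0,-0.035]], "gripper": -1}}

```text
time: 1.1
eef_pos: [0.361, -0.1282, 0.2796]
eef_rot: [0.999, -0.034, 0.0, 0.0]
ft_force: [1.1, -0.7, 0.3]
opening: 0.0142
```

>>> {"fn": "arm_command", "kwargs": {"slide": [[0.012,0.036,0],[0.012,0.036,0],[0.012,0.036,0],[0.012,0.036,0],[0.012,0.036,0],[0.012,0.036,0],[0.012,0.036,0],[0.012,0.036,0],[0.012,0.036,0],[0.012,0.036,0],[0.012,0.036,0],[0.012,0.036,0]], "rotation": [[0,0,0],[0,0,0],[0,0,0],[0,0,0],[0,0,0],[0,0,0],[0,0,0],[0,0,0],[0,0,0],[0,0,0],[0,0,0],[0,0,0]]}}

```text
time: 2.1
eef_pos: [0.5051, 0.3038, 0.2789]
eef_rot: [0.999, -0.032, -0.0, 0.0]
ft_force: [-0.0, -0.3, 0.0]
opening: 0.0006
```

Run:
```python
from m import *
c=ctrl.read_camera("wrist");b=blob(c);print(b, "on z=.155:",onz(c,*b[0],.155),proj(c,[.492,.304,.155]))
for i in(1,2): print([onz(c,*b[i],z) for z in(.187,.124)])
s=ctrl.read_camera("scene");bs=blob(s);print(bs,tri(c,b[0],s,bs[0]))
cv2.imwrite("pics/w1.png",np.hstack([c["frame"],s["frame"][90:,200:]if 0 else c["frame"][:,:0]])[...,::-1])
```

```text
(array([255.77090695, 190.50588928]), array([255.4690817, 155.9781542]), array([256.05411281, 222.90363238]), array([ 243,  155,   27,   69, 1698], dtype=int32)) on z=.155: [0.49831825 0.3030639  0.155     ] (np.float64(255.18034635377893), np.float64(197.29450736893796))
[array([0.53482592, 0.30107159, 0.187     ]), array([0.52460762, 0.30161272, 0.124     ])]
[array([0.47919965, 0.30412214, 0.187     ]), array([0.4559051 , 0.30538037, 0.124     ])]
(array([395.33928571, 194.23214286]), array([399.74082099, 174.16617913]), array([390.95769744, 214.20717109]), array([386, 173,  19,  43, 504], dtype=int32)) (array([0.50022008, 0.30189947, 0.1640294 ]), [0.0011460817087160762, 0.0011460817087159975])
```

View pics/w1.png

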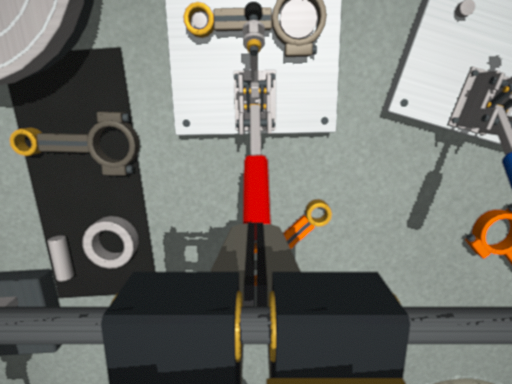

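The wrist view shows the red grip straight ahead in line with the tool (column 255, rows 155-223, lower end hidden by the fingers). Its arm reaches over the grey-brown rod's shank at (254,15). Next I descend to the grip and follow its arc.

>>> {"fn": "arm_command", "kwargs": {"slide": [[0.001,0,-0.0295],[0.001,0,-0.0295],[0.001,0,-0.0295],[0,0,0],[-0.0027,0.0002,-0.0032],[-0.0027,0.0002,-0.0032],[-0.0027,0.0002,-0.0032],[-0.0027,0.0002,-0.0032],[-0.0027,0.0002,-0.0032]], "rotation": [[0,0,0],[0,0,0],[0,0,0],[0,0,0],[0,0,0],[0,0,0],[0,0,0],[0,0,0],[0,0,0]]}}

```text
time: 2.95
eef_pos: [0.4948, 0.3032, 0.1758]
eef_rot: [0.999, -0.033, 0.001, -0.001]
ft_force: [-0.3, -0.4, 0.2]
opening: 0.0007
```

Run:
```python
from m import *
print(ctrl.state()["ft_force"])
s=ctrl.read_camera("scene");print(blob(s))
cv2.imwrite("pics/s2.png",cv2.resize(s["frame"][100:340,280:480,::-1],None,fx=2.5,fy=2.5))
```

```text
[-0.31774768 -0.40777516  0.19993553]
(array([393.57453416, 201.6242236 ]), array([396.2549977 , 186.98932672]), array([391.22114444, 214.4733504 ]), array([386, 183,  16,  33, 322], dtype=int32))
```

View pics/s2.png

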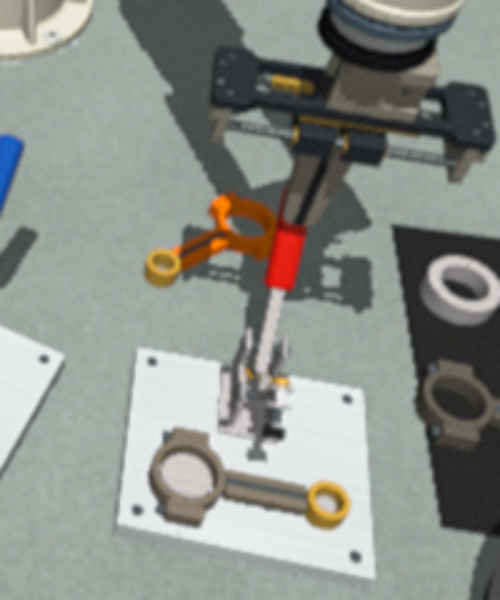

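Run:
```python
from m import *
s=ctrl.read_camera("scene");w=ctrl.read_camera("wrist")
print("tip proj",proj(s,[.4948,.3032,.151]),proj(s,[.4848,.3032,.151]),blob(s),"wrist",blob(w))
H=np.array([.551,.300,.081]);
for a in(.9,.8,.7,.6):
    d=np.array([-np.cos(a),.065*np.cos(a),np.sin(a)]);n=np.array([np.sin(a),0,np.cos(a)])
    print(a,[[tuple(np.round(proj(k,H+d*L+n*.008),1)) for L in(.05,.14)] for k in(s,w)])
```

```text
tip proj (np.float64(394.590675288972), np.float64(196.76382796025027)) (np.float64(394.3348946888291), np.float64(193.18430711675964)) (array([393.62776025, 201.83596215]), array([396.46956313, 188.22835996]), array([391.00160928, 214.41094331]), array([386, 186,  16,  30, 317], dtype=int32)) wrist (array([253.35222482, 194.64824356]), array([253.40321783, 164.01455401]), array([253.30503043, 222.99994179]), array([ 235,  163,   38,   62, 2135], dtype=int32))
0.9 [[(np.float64(391.3), np.float64(216.1)), (np.float64(401.3), np.float64(173.6))], [(np.float64(252.6), np.float64(162.8)), (np.float64(251.7), np.float64(296.6))]]
0.8 [[(np.float64(391.0), np.float64(215.3)), (np.float64(400.1), np.float64(172.7))], [(np.float64(252.7), np.float64(168.4)), (np.float64(252.0), np.float64(305.8))]]
0.7 [[(np.float64(390.6), np.float64(214.8)), (np.float64(398.7), np.float64(172.6))], [(np.float64(252.8), np.float64(173.2)), (np.float64(252.2), np.float64(311.6))]]
0.6 [[(np.float64(390.2), np.float64(214.5)), (np.float64(397.3), np.float64(173.1))], [(np.float64(252.8), np.float64(177.3)), (np.float64(252.4), np.float64(314.2))]]
```

The scene view hardly responds to handle slope here, so I'll carry on along the arc and check the force and the wrist view.

>>> {"fn": "arm_command", "kwargs": {"slide": [[-0.0027,0.0002,-0.0032],[-0.0027,0.0002,-0.0032],[-0.0027,0.0002,-0.0032],[-0.0027,0.0002,-0.0032],[-0.0027,0.0002,-0.0032],[0,0,0]], "rotation": [[0,0,0],[0,0,0],[0,0,0],[0,0,0],[0,0,0],[0,0,0]]}}

```text
time: 3.6
eef_pos: [0.48, 0.3036, 0.1578]
eef_rot: [0.999, -0.033, -0.001, 0.0]
ft_force: [0.4, 0.9, 0.8]
opening: 0.0007
```

Run:
```python
from m import *
s=ctrl.read_camera("scene");w=ctrl.read_camera("wrist");print(ctrl.state()["ft_force"],blob(s),"wrist",blob(w))
H=np.array([.551,.300,.081]);
for a in(.9,.7,.6,.5,.4):
    d=np.array([-np.cos(a),.065*np.cos(a),np.sin(a)]);n=np.array([np.sin(a),0,np.cos(a)])
    print(a,np.round([proj(k,H+d*.05+n*.008) for k in(s,w)],1))
a=cv2.resize(s["frame"][100:340,280:480,::-1],None,fx=1.6,fy=1.6)
cv2.imwrite("pics/s3.png",np.hstack([w["frame"][...,::-1][:384,100:400],a]) if a.shape[0]==384 else w["frame"][...,::-1])
```

```text
[ 0.00625939  0.24407634 -0.68845626] (array([392.11864407, 201.56949153]), array([394.06770855, 188.7620862 ]), array([390.28912336, 213.59136839]), array([385, 186,  15,  30, 295], dtype=int32)) wrist (array([253.55209188, 192.75758819]), array([253.06247702, 159.15016673]), array([254.11859763, 231.64284085]), array([ 235,  158,   39,   99, 2438], dtype=int32))
0.9 [[391.3 216.1]
 [252.2 145.6]]
0.7 [[390.6 214.8]
 [252.4 157.5]]
0.6 [[390.2 214.5]
 [252.5 162.3]]
0.5 [[389.7 214.4]
 [252.7 166.2]]
0.4 [[389.2 214.5]
 [252.8 169.3]]
```

View pics/s3.png

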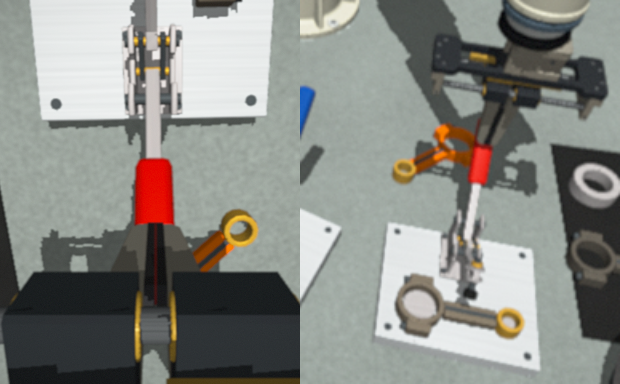

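The handle is turning down under the fingertips and the spindle is lower over the shank; the rod hasn't moved. Pressing on.

>>> {"fn": "arm_command", "kwargs": {"slide": [[-0.0013,0.0001,-0.0034],[-0.0013,0.0001,-0.0034],[-0.0013,0.0001,-0.0034],[-0.0013,0.0001,-0.0034],[-0.0013,0.0001,-0.0034],[-0.0013,0.0001,-0.0034],[-0.0013,0.0001,-0.0034]], "rotation": [[0,0,0],[0,0,0],[0,0,0],[0,0,0],[0,0,0],[0,0,0],[0,0,0]]}}

```text
time: 4.28
eef_pos: [0.4718, 0.3046, 0.1345]
eef_rot: [0.999, -0.033, -0.0, 0.0]
ft_force: [-0.2, 0.0, 0.1]
opening: 0.0005
```

>>> {"fn": "arm_command", "kwargs": {"slide": [[-0.001,0.0001,-0.0034],[-0.001,0.0001,-0.0034],[-0.001,0.0001,-0.0034],[-0.0003,0,-0.0034]], "rotation": [[0,0,0],[0,0,0],[0,0,0],[0,0,0]]}}

```text
time: 4.62
eef_pos: [0.4686, 0.305, 0.1211]
eef_rot: [0.999, -0.033, -0.0, -0.0]
ft_force: [-0.3, 0.3, 0.4]
opening: 0.0007
```

>>> {"fn": "arm_command", "kwargs": {"slide": [[0,0,-0.0034],[0,0,-0.0034],[0,0,-0.002]], "rotation": [[0,0,0],[0,0,0],[0,0,0]]}}

```text
time: 4.87
eef_pos: [0.4686, 0.3049, 0.1122]
eef_rot: [0.999, -0.033, -0.0, 0.0]
ft_force: [-1.1, 0.3, 3.2]
opening: 0.0005
```

Run:
```python
from m import *
s=ctrl.read_camera("scene");w=ctrl.read_camera("wrist");print(ctrl.state()["ft_force"],blob(s),"wrist",blob(w))
H=np.array([.551,.300,.081]);
for a in(.3,.2,.1,-.03):
    d=np.array([-np.cos(a),.065*np.cos(a),np.sin(a)]);n=np.array([np.sin(a),0,np.cos(a)])
    print(a,np.round([proj(k,H+d*.05+n*.008) for k in(s,w)],1))
a=cv2.resize(s["frame"][100:340,280:480,::-1],None,fx=1.6,fy=1.6)
cv2.imwrite("pics/s4.png",np.hstack([w["frame"][...,::-1][:384,100:400],a]))
```

```text
[ 0.05750375  0.28458518 -0.15488448] (array([388.3575419 , 207.35195531]), array([388.20689095, 198.93863725]), array([388.49568382, 215.06668852]), array([383, 198,  12,  19, 179], dtype=int32)) wrist (array([254.27607114, 197.66774454]), array([253.77606038, 166.11018102]), array([255.60054821, 281.26048467]), array([ 234,  164,   42,  142, 2474], dtype=int32))
0.3 [[388.7 214.9]
 [253.  167.3]]
0.2 [[388.1 215.5]
 [253.1 169.3]]
0.1 [[387.5 216.3]
 [253.3 170.2]]
-0.03 [[386.7 217.7]
 [253.4 170.1]]
```

View pics/s4.png

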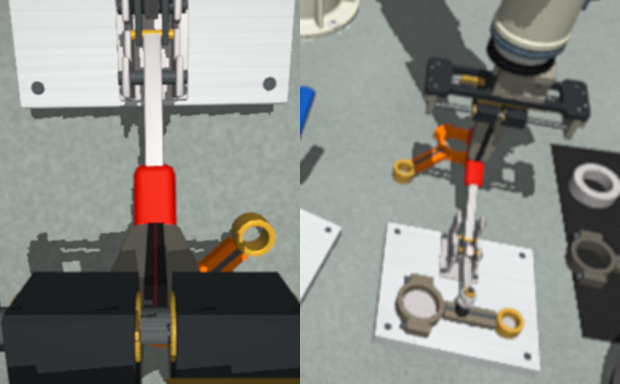

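The force has dropped from 3 N to about 0, with the tips at z = 0.087. Either it has snapped or it's close to locking, so I'll press a little further.

>>> {"fn": "arm_command", "kwargs": {"slide": [[0,0,-0.0015],[0,0,-0.001],[0,0,0]], "rotation": [[0,0,0],[0,0,0],[0,0,0]]}}

```text
time: 5.22
eef_pos: [0.4688, 0.305, 0.1101]
eef_rot: [0.999, -0.033, 0.0, -0.0]
ft_force: [-1.2, 0.1, 1.6]
opening: 0.0004
```

>>> {"fn": "arm_command", "kwargs": {"slide": [[0,0,-0.0015],[0,0,0]], "rotation": [[0,0,0],[0,0,0]]}}

```text
time: 5.38
eef_pos: [0.4687, 0.305, 0.1086]
eef_rot: [0.999, -0.033, 0.0, -0.0]
ft_force: [-0.6, 0.8, 3.2]
opening: 0.0006
```

>>> {"fn": "arm_command", "kwargs": {"slide": [[0,0,-0.002],[0,0,0]], "rotation": [[0,0,0],[0,0,0]]}}

```text
time: 5.55
eef_pos: [0.4687, 0.3051, 0.1065]
eef_rot: [0.999, -0.033, 0.0, -0.0]
ft_force: [-2.1, 0.8, 3.1]
opening: 0.0002
```

>>> {"fn": "arm_command", "kwargs": {"slide": [[0,0,-0.002],[0,0,0]], "rotation": [[0,0,0],[0,0,0]]}}

```text
time: 5.72
eef_pos: [0.4686, 0.305, 0.1044]
eef_rot: [0.999, -0.033, -0.0, -0.0]
ft_force: [-1.1, 1.2, 3.1]
opening: 0.0006
```

>>> {"fn": "arm_command", "kwargs": {"slide": [[0,0,-0.002],[0,0,0]], "rotation": [[0,0,0],[0,0,0]]}}

```text
time: 5.88
eef_pos: [0.4686, 0.305, 0.1025]
eef_rot: [0.999, -0.033, -0.0, -0.0]
ft_force: [-1.8, 0.1, 4.0]
opening: 0.0004
```

Run:
```python
from m import *
s=ctrl.read_camera("scene");w=ctrl.read_camera("wrist");print(ctrl.state()["ft_force"],blob(s),"wrist",blob(w))
H=np.array([.551,.300,.081]);
for a in(.5,.4,.3,.2,.1,-.03):
    d=np.array([-np.cos(a),.065*np.cos(a),np.sin(a)]);n=np.array([np.sin(a),0,np.cos(a)])
    print(a,np.round([proj(k,H+d*.05+n*.008) for k in(s,w)],1))
print("tip",proj(s,[.4686,.305,.0775]),proj(w,[.4686,.305,.0775]))
a=cv2.resize(s["frame"][160:320,320:440,::-1],None,fx=3.6,fy=3.6,interpolation=cv2.INTER_CUBIC)
b=cv2.resize(w["frame"][150:,180:340,::-1],None,fx=2.2,fy=2.2,interpolation=cv2.INTER_CUBIC)
h=min(a.shape[0],b.shape[0]);cv2.imwrite("pics/s5.png",np.hstack([b[:h],a[:h]]))
```

```text
[-1.01478842  1.46022042  2.20270968] (array([387.5408805 , 209.30188679]), array([385.32460527, 200.02466509]), array([389.36761872, 216.94852524]), array([382, 199,  12,  19, 159], dtype=int32)) wrist (array([254.55545852, 199.59519651]), array([254.35251969, 170.99125554]), array([255.09830969, 276.10930251]), array([ 234,  169,   43,  131, 2290], dtype=int32))
0.5 [[389.7 214.4]
 [252.9 164. ]]
0.4 [[389.2 214.5]
 [253.  168.2]]
0.3 [[388.7 214.9]
 [253.2 171.2]]
0.2 [[388.1 215.5]
 [253.3 173.1]]
0.1 [[387.5 216.3]
 [253.4 174.1]]
-0.03 [[386.7 217.7]
 [253.6 173.8]]
tip (np.float64(385.72903042175074), np.float64(209.34492322698208)) (np.float64(254.23424451562917), np.float64(221.38263424421987))
```

View pics/s5.png

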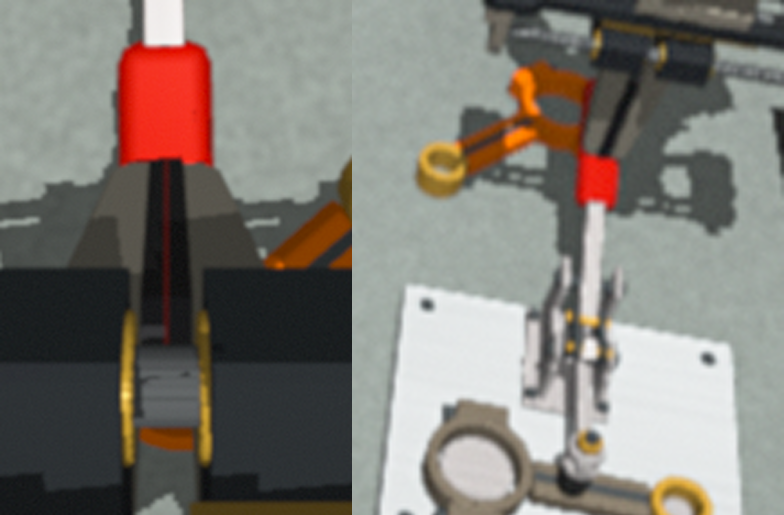

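The spindle has just reached the shank and the handle still slopes up; the fingers bear on mid-grip with only 3 N. In the scene view the visible fingertip (row 203) sits about 15 mm higher than the one I assumed (row 209), so there is travel left. I'll continue down in small steps.

>>> {"fn": "arm_command", "kwargs": {"slide": [[0,0,-0.002],[0,0,-0.002],[0,0,0]], "rotation": [[0,0,0],[0,0,0],[0,0,0]]}}

```text
time: 6.23
eef_pos: [0.4685, 0.3049, 0.0983]
eef_rot: [0.999, -0.033, -0.0, 0.0]
ft_force: [-1.1, 0.5, 1.5]
opening: 0.0003
```

>>> {"fn": "arm_command", "kwargs": {"slide": [[0,0,-0.002],[0,0,-0.002],[0,0,0]], "rotation": [[0,0,0],[0,0,0],[0,0,0]]}}

```text
time: 6.48
eef_pos: [0.4686, 0.3048, 0.0941]
eef_rot: [0.999, -0.033, -0.0, 0.0]
ft_force: [-1.4, -0.6, 1.1]
opening: 0.0003
```

>>> {"fn": "arm_command", "kwargs": {"slide": [[0,0,-0.002],[0,0,0]], "rotation": [[0,0,0],[0,0,0]]}}

```text
time: 6.65
eef_pos: [0.4688, 0.3049, 0.0922]
eef_rot: [0.999, -0.033, 0.0, 0.0]
ft_force: [-0.2, -0.7, 2.0]
opening: 0.0005
```

>>> {"fn": "arm_command", "kwargs": {"slide": [[0,0,-0.002],[0,0,0]], "rotation": [[0,0,0],[0,0,0]]}}

```text
time: 6.82
eef_pos: [0.4688, 0.3048, 0.0902]
eef_rot: [0.999, -0.033, 0.0, 0.0]
ft_force: [-0.4, -0.1, 0.2]
opening: 0.0002
```

Run:
```python
from m import *
s=ctrl.read_camera("scene");w=ctrl.read_camera("wrist");st=ctrl.state();print(st["eef_pos"],st["ft_force"],blob(s),"wrist",blob(w))
H=np.array([.551,.300,.081]);
for a in(.3,.2,.1,-.03):
    d=np.array([-np.cos(a),.065*np.cos(a),np.sin(a)]);n=np.array([np.sin(a),0,np.cos(a)])
    print(a,np.round([proj(k,H+d*.05+n*.008) for k in(s,w)],1))
a=cv2.resize(s["frame"][160:320,320:440,::-1],None,fx=3.6,fy=3.6,interpolation=cv2.INTER_CUBIC)
b=cv2.resize(w["frame"][150:,180:340,::-1],None,fx=2.2,fy=2.2,interpolation=cv2.INTER_CUBIC)
h=min(a.shape[0],b.shape[0]);cv2.imwrite("pics/s6.png",np.hstack([b[:h],a[:h]]))
```

```text
[0.468804   0.30481141 0.09037142] [-0.71277898 -0.70951635 -0.34244456] (array([386.43181818, 211.81060606]), array([380.99070376, 207.6206953 ]), array([392.18639301, 216.24189589]), array([381, 205,  12,  14, 132], dtype=int32)) wrist (array([254.16153846, 200.41009615]), array([253.76448149, 175.18932074]), array([254.7566921 , 238.21383046]), array([ 233,  173,   43,   87, 2080], dtype=int32))
0.3 [[388.7 214.9]
 [252.7 176.6]]
0.2 [[388.1 215.5]
 [252.9 178.5]]
0.1 [[387.5 216.3]
 [253.1 179.3]]
-0.03 [[386.7 217.7]
 [253.2 178.9]]
```

View pics/s6.png

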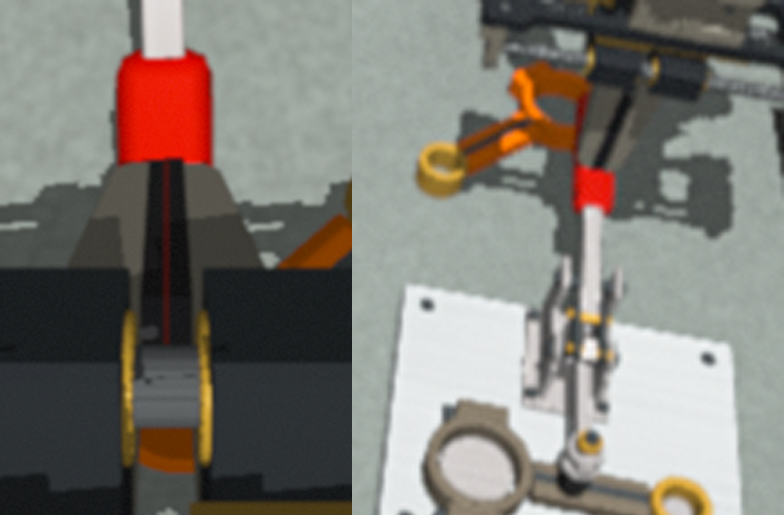

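The force has fallen to about 0, which fits being near the dead point. I'll go on to the stop.

>>> {"fn": "arm_command", "kwargs": {"slide": [[0,0,-0.002],[0,0,-0.002],[0,0,0]], "rotation": [[0,0,0],[0,0,0],[0,0,0]]}}

```text
time: 7.17
eef_pos: [0.4685, 0.3047, 0.0861]
eef_rot: [0.999, -0.033, -0.0, 0.0]
ft_force: [-0.4, -0.3, 0.2]
opening: 0.0002
```

>>> {"fn": "arm_command", "kwargs": {"slide": [[0,0,-0.002],[0,0,-0.002],[0,0,0]], "rotation": [[0,0,0],[0,0,0],[0,0,0]]}}

```text
time: 7.42
eef_pos: [0.4685, 0.3048, 0.0821]
eef_rot: [0.999, -0.033, -0.0, 0.0]
ft_force: [-0.2, 0.5, -0.4]
opening: 0.0005
```

>>> {"fn": "arm_command", "kwargs": {"slide": [[0,0,-0.002],[0,0,0]], "rotation": [[0,0,0],[0,0,0]]}}

```text
time: 7.58
eef_pos: [0.4686, 0.3048, 0.0803]
eef_rot: [0.999, -0.033, -0.0, 0.0]
ft_force: [-0.5, 0.3, -0.2]
opening: 0.0004
```

Run:
```python
from m import *
s=ctrl.read_camera("scene");w=ctrl.read_camera("wrist");t=ctrl.read_camera("top");st=ctrl.state();print(st["eef_pos"],st["ft_force"],st["q"],blob(s),"wrist",blob(w))
H=np.array([.551,.300,.081]);
for a in(.3,.1,-.03):
    d=np.array([-np.cos(a),.065*np.cos(a),np.sin(a)]);n=np.array([np.sin(a),0,np.cos(a)])
    print(a,np.round([proj(k,H+d*.05+n*.008) for k in(s,w)],1))
for z in (.055,.08):print(proj(s,[.4686,.305,z]),proj(w,[.4686,.305,z]))
a=cv2.resize(s["frame"][160:320,340:420,::-1],None,fx=3.2,fy=3.2,interpolation=cv2.INTER_CUBIC)
b=cv2.resize(w["frame"][150:,180:340,::-1],None,fx=2.2,fy=2.2,interpolation=cv2.INTER_CUBIC)
h=min(a.shape[0],b.shape[0]);cv2.imwrite("pics/s7.png",np.hstack([b[:h],a[:h]]))
```

```text
[0.46871626 0.30492584 0.08059644] [-0.37356903  0.94235618 -0.40359503] [5.74067968e-01 4.06450200e-01 1.88017609e+00 3.02758597e-05
 8.54996526e-01 2.21008526e+00] (array([385.54782609, 213.89565217]), array([379.96686628, 211.81054207]), array([391.64672466, 216.17427009]), array([380, 208,  12,  13, 115], dtype=int32)) wrist (array([254.21378968, 201.16815476]), array([253.55674469, 176.36001818]), array([254.94698221, 228.85140418]), array([ 233,  174,   44,   76, 2016], dtype=int32))
0.3 [[388.7 214.9]
 [252.6 180.9]]
0.1 [[387.5 216.3]
 [253.  183.5]]
-0.03 [[386.7 217.7]
 [253.2 182.9]]
(np.float64(383.1740631798337), np.float64(215.46424387556348)) (np.float64(254.02641931246686), np.float64(221.05229728579448))
(np.float64(386.0189388803914), np.float64(208.65057271318582)) (np.float64(253.90965250387904), np.float64(236.659784621247))
```

View pics/s7.png

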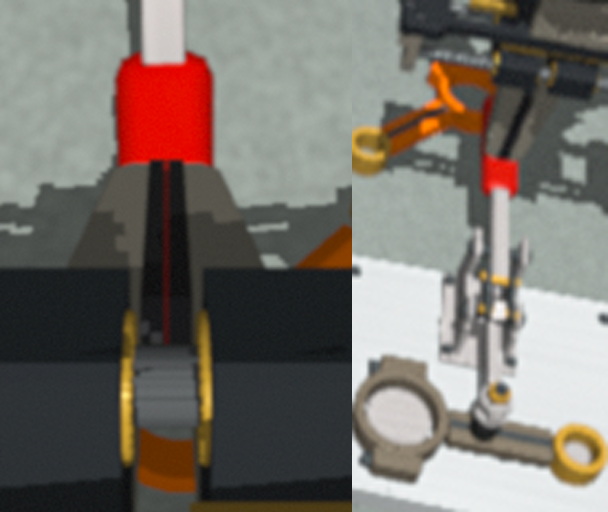

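Run:
```python
from m import *
s=ctrl.read_camera("scene");w=ctrl.read_camera("wrist")
print("tip",tri(w,(254.5,222.5),s,(385.5,211)))
print("near end",tri(w,(254.5,176),s,(386.3,220.5)))
print("front wrist edges on z .085",onz(w,254.5,176,.09),onz(w,254.5,222.5,.087),onz(w,254.5,222.5,.1))
for a in(.3,.2,.1,-.03):
  d=np.array([-np.cos(a),.065*np.cos(a),np.sin(a)]);n=np.array([np.sin(a),0,np.cos(a)]);y=np.array([.065,1,0])
  print(a,[np.round(proj(s,H),1) for H in[np.array([.551,.300,.081])+d*.14+n*.008-y*.012]])
h=cv2.cvtColor(s["frame"],cv2.COLOR_RGB2HSV);m=(((h[...,0]<5)|(h[...,0]>172))&(h[...,1]>120)&(h[...,2]>35))
yy,xx=np.nonzero(m[165:225,370:400]);
for r in range(60):
  if (yy==r).any(): print(r+165,xx[yy==r].min()+370,xx[yy==r].max()+370,end="; ")
```

```text
tip (array([0.47699147, 0.30373297, 0.08109063]), [0.0005552737316960882, 0.000555273731696205])
near end (array([0.50335632, 0.30323863, 0.0813258 ]), [0.000758691154728688, 0.0007586911547286026])
front wrist edges on z .085 [0.50494919 0.30241419 0.09      ] [0.47945151 0.30406646 0.087     ] [0.48422873 0.30373854 0.1       ]
0.3 [array([387.2, 177.1])]
0.2 [array([385.7, 179.8])]
0.1 [array([384.1, 183. ])]
-0.03 [array([382.1, 187.7])]
190 382 383; 191 382 384; 192 381 383; 193 381 383; 194 381 383; 195 381 383; 196 381 382; 197 381 382; 198 381 382; 199 381 381; 200 381 381; 201 381 381; 202 381 381; 203 381 381; 204 381 381; 207 381 381; 208 380 383; 209 380 388; 210 380 391; 211 380 391; 212 380 391; 213 380 391; 214 380 391; 215 380 391; 216 380 391; 217 380 391; 218 380 391; 219 381 391; 220 381 390;
```

The grip's outer end now shows at scene (382,189). A locked handle predicts (382,188), and a slope of 0.1 predicts row 183, so the handle looks level. I'll lift gently while watching the force, then look.

>>> {"fn": "arm_command", "kwargs": {"slide": [[0,0,0.002],[0,0,0.003],[0,0,0]], "rotation": [[0,0,0],[0,0,0],[0,0,0]]}}

```text
time: 8.08
eef_pos: [0.4691, 0.3052, 0.0863]
eef_rot: [0.999, -0.033, 0.0, -0.0]
ft_force: [0.1, 0.4, 0.3]
opening: 0.0003
```

>>> {"fn": "arm_command", "kwargs": {"slide": [[0,0,0.005],[0,0,0.005],[0,0,0.005],[0,0,0.005]], "rotation": [[0,0,0],[0,0,0],[0,0,0],[0,0,0]]}}

```text
time: 8.42
eef_pos: [0.4689, 0.305, 0.1063]
eef_rot: [0.999, -0.033, 0.0, -0.0]
ft_force: [-0.2, 0.3, -0.0]
opening: 0.0005
```

Run:
```python
from m import *
s=ctrl.read_camera("scene");w=ctrl.read_camera("wrist");print(blob(s),blob(w))
h=cv2.cvtColor(s["frame"],cv2.COLOR_RGB2HSV);m=(((h[...,0]<5)|(h[...,0]>172))&(h[...,1]>120)&(h[...,2]>35))
yy,xx=np.nonzero(m[165:225,370:400]);
for r in range(60):
  if (yy==r).any(): print(r+165,xx[yy==r].min()+370,xx[yy==r].max()+370,end="; ")
```

```text
(array([385.18777293, 207.6768559 ]), array([382.57788391, 190.52067994]), array([386.95487508, 219.29294966]), array([380, 190,  12,  31, 229], dtype=int32)) (array([255.43484487, 196.81288783]), array([255.12096708, 168.14032964]), array([255.83154147, 233.05089714]), array([ 236,  166,   39,   88, 2095], dtype=int32))
190 382 384; 191 382 385; 192 381 384; 193 381 384; 194 381 384; 195 381 384; 196 382 384; 197 381 384; 198 382 383; 199 382 383; 200 381 384; 201 381 385; 202 381 390; 203 381 390; 204 380 390; 205 380 390; 206 380 391; 207 380 391; 208 380 391; 209 380 391; 210 380 391; 211 380 391; 212 380 391; 213 380 391; 214 380 391; 215 380 391; 216 380 391; 217 380 391; 218 380 391; 219 381 391; 220 381 390;
```

The handle stays level as the fingers lift. I'll clear right away and measure it again.

>>> {"fn": "arm_command", "kwargs": {"slide": [[0,0,0.025],[0,0,0.04],[0,0,0.04],[-0.02,-0.03,0.02],[-0.02,-0.035,0],[-0.02,-0.035,0],[-0.02,-0.035,0],[-0.02,-0.035,0],[-0.02,-0.035,0],[0,0,0],[0,0,0]], "rotation": [[0,0,0],[0,0,0],[0,0,0],[0,0,0],[0,0,0],[0,0,0],[0,0,0],[0,0,0],[0,0,0],[0,0,0],[0,0,0]]}}

```text
time: 9.43
eef_pos: [0.3481, 0.0987, 0.2309]
eef_rot: [0.999, -0.034, 0.001, -0.0]
ft_force: [1.1, 0.7, 0.8]
opening: 0.0006
```

Run:
```python
from m import *
import pickle
C=pickle.load(open("c0.pkl","rb"))
s=ctrl.read_camera("scene");t=ctrl.read_camera("top")
for col in("red","blue"):
    b,d=blob(s,col),blob(t,col);print(col,b,d);print("ctr",tri(s,b[0],t,d[0]),[tri(s,b[1],t,d[j])for j in(1,2)],[tri(s,b[2],t,d[j])for j in(1,2)])
a=cv2.resize(s["frame"][140:330,170:450,::-1],None,fx=2.8,fy=2.8,interpolation=cv2.INTER_CUBIC)
cv2.imwrite("pics/end.png",a)
```

```text
red (array([385.43055556, 204.80902778]), array([385.70905665, 190.80277315]), array([385.1446205 , 219.18914751]), array([380, 190,  12,  31, 288], dtype=int32)) (array([145.06976744, 210.95348837]), array([146.25440701, 196.94877372]), array([143.88342816, 224.97829694]), array([141, 197,   9,  29, 215], dtype=int32))
ctr (array([0.4562269 , 0.30443186, 0.07865395]), [7.606645429178725e-05, 7.606645429182692e-05]) [(array([0.49176229, 0.28106055, 0.1615443 ]), [0.0014626355359049945, 0.0014626355359049496]), (array([0.41445428, 0.30588148, 0.08049337]), [0.0003567269330306082, 0.00035672693303067754])] [(array([0.49823989, 0.30249455, 0.07863265]), [0.00017102871933392366, 0.0001710287193339647]), (array([ 0.41436085,  0.33287704, -0.02247651]), [0.0016249346458272985, 0.0016249346458272554])]
blue (array([278.17539267, 173.14136126]), array([284.65270922, 154.56757791]), array([271.65388185, 191.8418722 ]), array([268, 154,  21,  40, 382], dtype=int32)) (array([226.63398693, 203.71895425]), array([230.99365807, 194.4980893 ]), array([222.48873853, 212.48630722]), array([220, 194,  14,  20, 153], dtype=int32))
ctr (array([0.47746397, 0.05741292, 0.15597621]), [0.00043165214172652785, 0.0004316521417265267]) [(array([0.49581667, 0.05589913, 0.22847896]), [0.012447752707741459, 0.012447752707741476]), (array([0.45158178, 0.06616091, 0.18841499]), [0.0006412738244494376, 0.00064127382444943])] [(array([0.50621905, 0.04793604, 0.12499789]), [0.00048669755656801034, 0.00048669755656800037]), (array([0.45832512, 0.05880661, 0.07389544]), [0.01518744175581971, 0.015187441755819738])]
```

View pics/end.png

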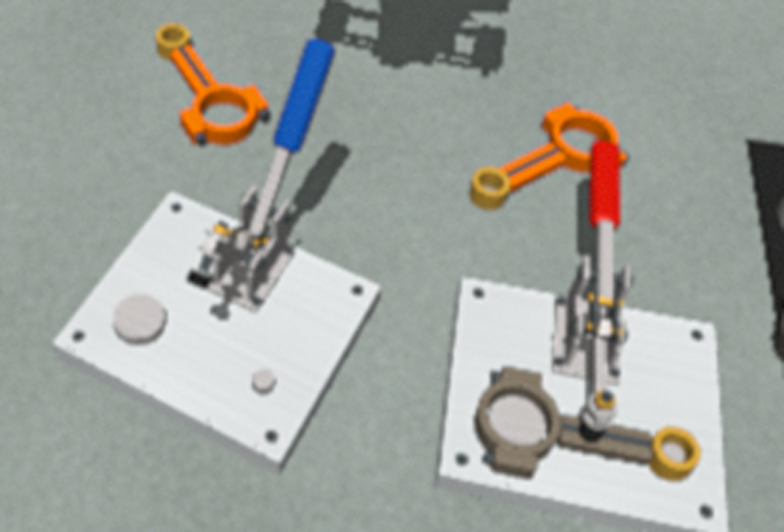

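The closing view shows the red handle level, the spindle pressing on the shank, both rod eyes over their pins, and the blue handle still raised. The gripper is well clear.

```bash
python3 -c "
from workcell import ctrl
print(ctrl.job_done())"
```

```text
the job is handed in; nothing more can be done
None
```

The red clamp is locked on the connecting rod and the job is handed in. I pressed the red grip down along its arc with the shut fingers, past the dead point to the stop, then lifted off and moved clear.

**Last checks:**
- **Red grip:** its middle measured 78.7 mm high, against 78 mm locked and about 89 mm at the dead point. It stayed level after release.
- **Rod:** in the closing picture the spindle sits on the shank and both eyes are still over their pins. I checked this by eye only.
- **Blue grip:** its middle is unchanged at 156 mm, so that clamp is still open.
- **Force and time:** the highest reading at the end of any move was about 4 N, and the arm finished at about 9.5 s.

**What disagreed:**
- **Fingertip depth:** during the press the tips were nominally 15–30 mm lower than the handle height seen in the pictures allowed. No matching force showed and I did not find out why. I judged the end state from the two camera views instead.
- **Grip slope:** the measured grip ends gave a slope of about +0.02 rad instead of −0.03, which is within the measurement error.

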